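Bring the reference cell into the beam of a spectrophotometer and shut it

ROBOT

A 7-joint arm with a two-finger parallel gripper is mounted at the origin on the work surface. World frame = base frame: x ahead of the robot, y to its left, z up, the work surface at z = 0. Lengths are in m, angles in rad, forces in N, time in s.
With the tool pointing down it reaches from about 0.4 to 0.85 m from the base axis. Payload 6.9 kg.
Tool frame: the origin (TCP) lies midway between the tips of the shut fingers; the grasp point (between the pads) lies r.grip_point_offset behind it (r.grip_point_offset is the distance from the TCP to the grasp point, in m); z points along the fingers, y is the line along which they close (so a half turn about z gives the same grasp; the last joint's range is limited). The gripper opens to 85 mm and grips with 20 to 120 N. Pads are 22 mm wide; open, the fingers measure 114 mm over their backs; the gripper's body (76 mm by 85 mm) begins 54 mm behind the grasp point. The pads swing forward as they close: fully open they stand 13 mm farther back than shut.
Start: joints at [-1.103, 0.507, -0.238, 1.5, 0.126, 1.149, -0.155], TCP at [0.221, 0.585, 0.196] pointing down, gripper open.
Joint ranges: [-3.08, 3.08], [-0.24, 2.05], [-1.43, 1.35], [0, 2.5], [-1.52, 4.66], [0.17, 1.96], [-2.89, 2.89]. Speed limits (rad/s): [2.39, 2.39, 3.14, 3.14, 3.14, 3.14, 3.14].

INTERFACE

Orientations are given as [roll, pitch, yaw] about the fixed x, y, z axes, in that order (R = Rz(yaw) Ry(pitch) Rx(roll)).
In Python, from rig import r gives the robot as it stands. Calls block until the motion is done:
- r.reach(position, orientation): joint-space move of the TCP to a pose.
- r.movel(position, v=0.15, ori=None, guard=None): straight line of the TCP; ori=None keeps the orientation; v is the mean speed in m/s. With guard (N) it stops when the force on the tool has changed by that much, and returns True; else False.
- r.move_joints(angles): joint-space move.
- r.open() and r.clamp(effort=None): open the fingers fully, or close them until they stop; effort is the grip in N (None keeps the last).
- r.wait(seconds).
- r.ik(position, orientation): joint angles nearest the present ones, or None.
- r.observe(): the state.
- r.snapshot(name): name is "scene" or "side" or "wrist"; returns (picture, depth): 384x512x3 uint8, red, green, blue; 384x512 float32, m along the optical axis (not along the pixel's ray), 0 where there is no reading.
- r.camera_params(name): a dict with "K" (3x3 intrinsics, pixels), "rvec" (rotation vector, rad) and "tvec" (3), from world to camera coordinates, as OpenCV has them; the wrist camera has in their place "hand_eye" (4x4, takes a point from camera to tool coordinates, whose origin is the TCP and whose axes are the flange's). Camera axes: x right, y down, z forward; pixel columns grow to the right and rows downward; lengths in m; the calibration is good to about 2 mm. A picture is of the moment at which its call begins: read the wrist's pose just before it. camera_params takes no time and is no camera call.
A pose or a line that the arm cannot do raises r.IKError and nothing moves.
- r.close_job(): hands the job in; it is judged then, once.
The state is a dict: "time_s": time; "joint_positions": joint angles; "qd": joint speeds; "effort": joint torques, N m; "tool_pos": TCP position; "orientation": TCP orientation; "force": force on the tool from outside, world axes, zero at the start; "torque": the same for the moment, N m; "width": opening from 0.0 (shut) to 1.0 (fully open); "finger_force": force on a finger pad.
Only numpy, scipy, OpenCV 4.12 (cv2) and the standard library are available. Lean on these libraries where they do the work, as an engineer would, in place of code of your own. Each camera call takes 0.05 s, during which the arm holds its last target. There are 200 camera calls.

TASK

The spectrophotometer on the bench stands open with its cell changer pulled out; one of the four cells in the changer is the reference cell, the one with a stopper on top. Push the changer's rod in by its knob until the stoppered cell clicks into its stop in the light beam, and push the lid fully shut, so that the reference can be read. Do it all by pushing with the fingers: do not touch or lift the cells, and leave everything else on the bench as it stands.

Things in the scene. Friction and masses are not known exactly. Their poses are not given: they have to be found in the camera images.
- photometer: White bench spectrophotometer, fixed, 360 deep (its x) x 420 wide (y) x 155 mm high. Origin: centre of its underside, on the bench; its front faces its -x, to the robot; the sloping console is at +y. Cell compartment: black well open at the top, x -167 to 36, y -157 to -63, floor z 71, rim z 155 mm. The changer's rod leaves the front face (x -180) at y -110, z 100 mm.
- beam (a point): Middle of the light beam, fixed to the photometer at x -70, y -110, z 106 mm in its frame and turned as it is. The beam runs along y between two round ports (aluminium rings), one on each side wall of the well, 35 mm above the well's floor. A cell is in the beam when its centre has the same x in this frame.
- changer (a joint): How far the cell changer has been pushed in since the start, m (0 at the start, limit 0.084). It starts pulled out by a varying amount: the pocket farthest from the robot is then 8 to 20 mm short of the beam. A spring ball clicks in whenever a pocket is in the beam. Between stops it slides with 2 to 3 N and stays where left; within 3 mm of a stop it jumps in and centres itself (the push dips to nothing); leaving takes about 10 N.
- knob: The round black knob on the rod's outer end; origin: centre of its flat front face, x points into the instrument; 24 mm across, 12 mm thick, then tapering to the 8 mm steel rod; 100 mm above the bench. It moves with the changer along the photometer's x and stands 118 to 130 mm out from the front face at the start, about 50 mm with pocket 1 in the beam. Push it along +x; a finger hooked behind it can draw it back.
- pocket1 (a point): Floor centre of pocket 1 of the changer, nearest the knob. The changer is a dark metal carriage with four square pockets, 20 mm apart in a row along the photometer's x; this point moves with it, 84 mm above the bench.
- pocket2 (a point): Floor centre of pocket 2 of the changer, second from the knob. The changer is a dark metal carriage with four square pockets, 20 mm apart in a row along the photometer's x; this point moves with it, 84 mm above the bench.
- pocket3 (a point): Floor centre of pocket 3 of the changer, third from the knob. The changer is a dark metal carriage with four square pockets, 20 mm apart in a row along the photometer's x; this point moves with it, 84 mm above the bench.
- pocket4 (a point): Floor centre of pocket 4 of the changer, farthest from the knob and robot. The changer is a dark metal carriage with four square pockets, 20 mm apart in a row along the photometer's x; this point moves with it, 84 mm above the bench.
- lid (a joint): Opening angle of the compartment lid, rad: 0 = fully shut on the deck, at most 1.75; starts about upright, 1.40 to 1.65. The stiff hinge holds it at any angle; it moves with 0.5 to 3 N at the free edge. White plate 226 mm long (photometer's x) x 128 mm x 12 mm thick, with a grey lip 90 mm long reaching 10 mm farther at the middle of its free edge.
- lid_hinge (a point): Middle of the lid's hinge line, at x -65, y -166, z 158 mm in the photometer's frame; the hinge runs along the photometer's x. Shut, the lid reaches from here 128 mm to the photometer's +y, underside at this height, outer face 12 mm above it. Opening turns that free edge up; upright, the outer face looks to the photometer's -y.
- lid_edge (a point): Point on the lid's outer face at the middle of its free edge (128 mm from the hinge line, 12 mm above the lid's underside), moving with the lid.
- ref_cell: Reference cell: clear square cell 12.5 x 12.5 x 45 mm with a round white stopper on top, 15 mm across and 9 mm high; origin at the centre of its underside. It stands loosely in one of the four pockets of the changer, any of them, and rides along with it.
- cuvette_a: Plain clear cuvette 12.5 x 12.5 x 45 mm, open, without stopper, in another pocket; origin at the centre of its underside.
- cuvette_b: Another plain cuvette like cuvette_a (same size and origin).
- cuvette_c: Another plain cuvette like cuvette_a (same size and origin).
- wash_bottle: Wash bottle, white body 70 mm across, green cap and bent spout, 195 mm high in all; stands in front of the photometer's left end. Origin at the centre of its underside. Not part of the job.
- beaker: Glass beaker 60 mm across, 75 mm high, standing in front of the console, left of the rod; origin at the centre of its underside. Not part of the job.
- cell_rack: White divided rack for cells, 60 x 110 x 30 mm, on the bench to the right of the rod; origin at the centre of its underside. Not part of the job.
- petri_dish: Clear petri dish 93 mm across, 16 mm high, on the bench before the beaker; origin at the centre of its underside. Not part of the job.
- dropper: Small amber bottle 28 mm across, 62 mm high, right of the photometer; origin at the centre of its underside. Not part of the job.
- filter_case: Black flat case 75 x 50 x 24 mm lying on the photometer's deck behind the console; origin at the centre of its underside. Not part of the job.

How it is judged:
By the outcome, as a careful person would: the job done as asked, in the order asked, and still so for the second after the job is handed in, with the robot touching nothing.
It also fails if it takes over 64 s, if anything falls off the work surface, if the arm or the gripper's body presses on something with over 40 N, if the wrist force passes 120 N, or if a joint passes its speed limit or range.

## Working session

There is one attempt and no reset: what is moved stays moved. The work goes in short steps, each a Python script; the robot and the scene stay as the last script left them, time stands still between calls to the robot, and variables do not carry over. Pictures are saved under pics/ and viewed, at most 10 in all, crops included, and the job is handed in when it is done.

```bash
ls; mkdir -p pics
cat > h.py <<'E'
import numpy as np, cv2
from rig import r
def cam(n):
    p=r.camera_params(n)
    if 'rvec' in p:
        R=cv2.Rodrigues(np.array(p['rvec'],float))[0]; t=np.array(p['tvec'],float).ravel()
        return np.array(p['K']),R.T,-R.T@t
    from scipy.spatial.transform import Rotation as Ro
    s=r.observe(); T=np.eye(4); T[:3,:3]=Ro.from_euler('xyz',s['orientation']).as_matrix(); T[:3,3]=s['tool_pos']
    T=T@np.array(p['hand_eye']); return np.array(p['K']),T[:3,:3],T[:3,3]
def snap(n):
    c=cam(n); im,d=r.snapshot(n); np.savez('pics/%s.npz'%n,im=im,d=d,K=c[0],R=c[1],o=c[2])
    return im,d
def save(n,im,box=None,s=1):
    if box: im=im[box[1]:box[3],box[0]:box[2]]
    cv2.imwrite('pics/'+n+'.png',cv2.resize(im[:,:,::-1],None,fx=s,fy=s,interpolation=cv2.INTER_CUBIC))
def pt(n,u,v,z=None):
    f=np.load('pics/%s.npz'%n); ray=np.linalg.inv(f['K'])@[u,v,1]
    if z is None: return f['o']+f['R']@(ray*f['d'][int(v),int(u)])
    w=f['R']@ray; return f['o']+w*(z-f['o'][2])/w[2]
def proj(n,P):
    f=np.load('pics/%s.npz'%n); c=f['R'].T@(np.array(P)-f['o']); q=f['K']@c; return q[:2]/q[2]
E
python3 - <<'E'
from h import *
a,_=snap('scene'); b,_=snap('side'); save('scene',a,s=1.5);save('side',b,s=1.5)
for n in('scene','side'): c=cam(n); print(c[2],c[1][:,2])
print(r.grip_point_offset, r.observe()['orientation'])
E
```

```text
pics
[ 1.20429555 -0.19720247  0.64244008] [-0.69925336  0.34972374 -0.62348861]
[-0.01974456 -0.51165676  1.16370515] [ 0.47145517  0.44190064 -0.76318664]
0.0187 [-3.13999208e+00  1.19762893e-05  2.77979495e+00]
```

View pics/scene.png

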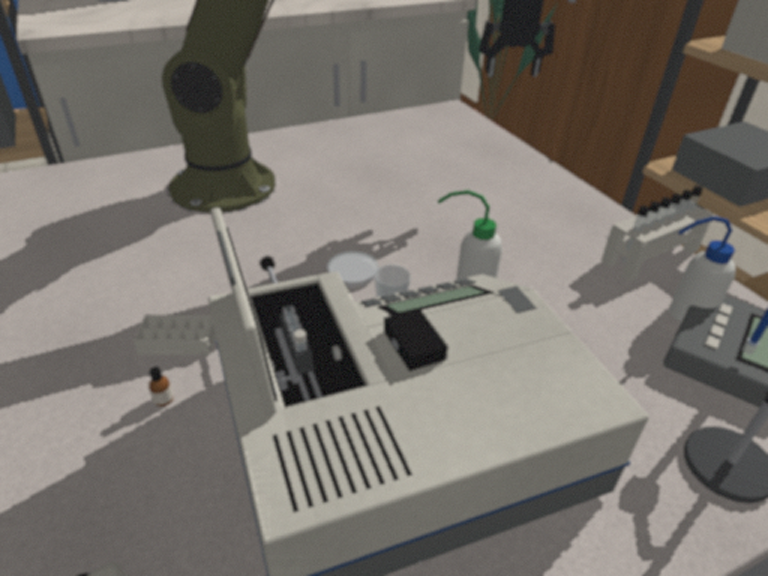

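View pics/side.png

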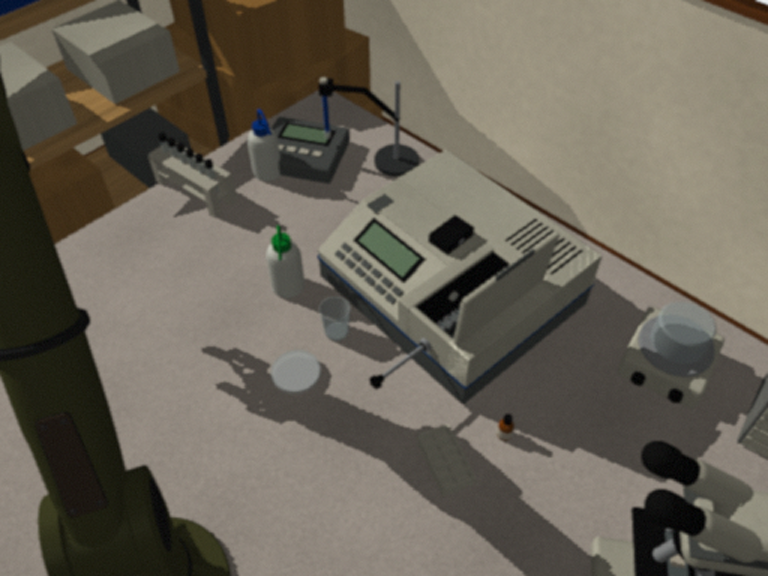

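The scene view shows the photometer with its lid upright. The knob is at about (267,263) in the scene view and (376,381) in the side view, and the stopper is at about (300,338) in the scene view (1.5x pixels). I'll locate the corners and enlarge the well.

Run:
```python
from h import *
f=np.load('pics/scene.npz'); save('well',f['im'],(130,130,270,290),3.6)
g=np.load('pics/side.npz'); save('sidec',g['im'],(235,90,415,275),3.2)
for n,u,v,z in [('scene',645,412,.155),('scene',265,538,.155),('scene',210,297,.155),('side',601,262,.155),('side',468,375,.155),('side',446,152,.155),('scene',267,263,.1),('side',376,381,.1)]:
    print(n,u,v,pt(n,u/1.5,v/1.5,z),pt(n,u/1.5,v/1.5))
```

```text
scene 645 412 [0.9648409  0.24697819 0.155     ] [0.96394038 0.24864862 0.15316688]
scene 265 538 [ 0.93135878 -0.16485323  0.155     ] [ 0.92995419 -0.16468675  0.15249153]
scene 210 297 [ 0.58330075 -0.1344281   0.155     ] [ 0.57877354 -0.13397046  0.15144644]
side 601 262 [ 0.91784665 -0.17647095  0.155     ] [ 1.06063126 -0.12542591  0.00138553]
side 468 375 [ 0.55299069 -0.15492104  0.155     ] [ 0.58014409 -0.13800819  0.10717726]
side 446 152 [0.96155154 0.24003488 0.155     ] [0.96077988 0.23944377 0.15579322]
scene 267 263 [ 0.46515977 -0.02725707  0.1       ] [ 0.47387561 -0.02926106  0.10639642]
side 376 381 [ 0.46585374 -0.02815726  0.1       ] [ 0.46079208 -0.03319704  0.11108758]
```

View pics/well.png

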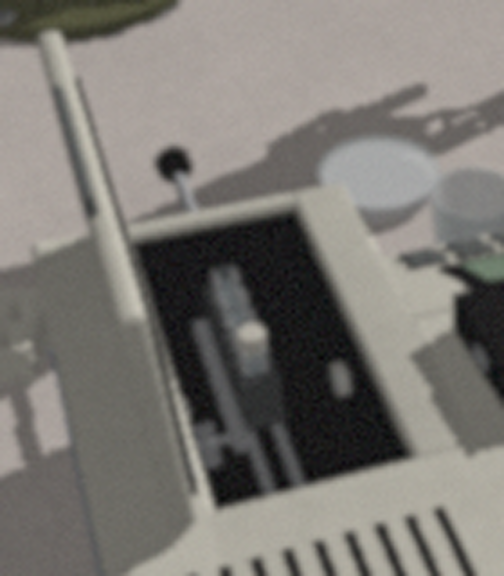

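View pics/sidec.png

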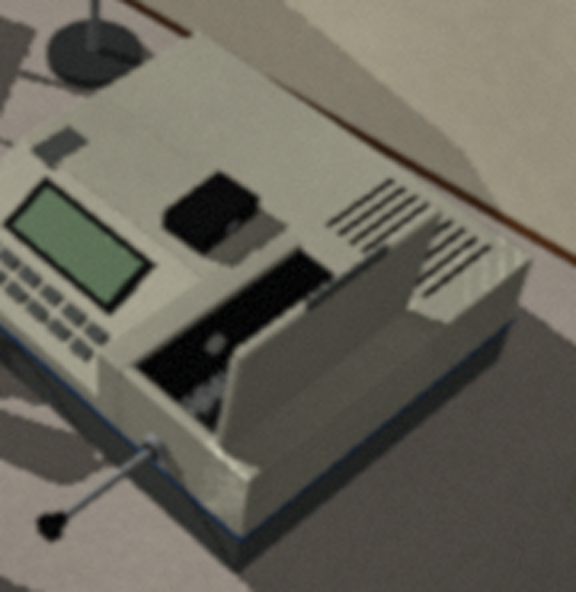

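```bash
cat >> h.py <<'E'
yaw,C=-0.084,np.array([.774,.0563])
try: yaw,cx,cy=np.load('fit.npy'); C=np.array([cx,cy])
except Exception: pass
def RZ(): return np.array([[np.cos(yaw),-np.sin(yaw)],[np.sin(yaw),np.cos(yaw)]])
def W(x,y,z): return np.append(C+RZ()@[x,y],z)
def P(w): return np.append(RZ().T@(np.array(w)[:2]-C),w[2])
E
python3 - <<'E'
import h; from h import *
from scipy.optimize import least_squares
c=lambda u,v:(130+u/3.6,130+v/3.6)
# well rim corners + deck corners in scene
obs=[('scene',*c(299,208),-.167,-.063,.155),('scene',*c(412,452),.036,-.063,.155),('scene',*c(213,507),.036,-.157,.155)]
A=[];
pts=[(pt(n,u,v,z)[:2],np.array([x,y])) for n,u,v,x,y,z in obs]
sd=lambda u,v:(235+u/3.2,90+v/3.2)
pts+=[(pt('side',*sd(135,365),.155)[:2],np.array([-.167,-.063])),(pt('side',*sd(300,248),.155)[:2],np.array([.036,-.063]))]
pts.append((pt('scene',645/1.5,412/1.5,.155)[:2],np.array([.178,.208])))
def f(q):
    R=np.array([[np.cos(q[0]),-np.sin(q[0])],[np.sin(q[0]),np.cos(q[0])]])
    return np.concatenate([R@b+q[1:]-a for a,b in pts])
s=least_squares(f,[-.084,.774,.056]); print(s.x,(s.fun.reshape(-1,2)*1e3).round(1)); np.save('fit.npy',s.x)
h.yaw=s.x[0];h.C=s.x[1:]
for n,u,v,z in [('scene',*c(252,330),.138),('scene',*c(340,378),.106),('scene',*c(175,163),.1),('side',376/1.5,381/1.5,.1),('side',*sd(50,524),.1),('side',*sd(215,342),.106)]:
    print(n,P(pt(n,u,v,z)).round(4),P(pt(n,u,v)).round(4))
print('lid', P(pt('side',*sd(320,350))), P(pt('side',*sd(400,250))),P(pt('side',*sd(300,430))))
for x in (-.15,-.13,-.11,-.09,-.07): print(x,[(proj('scene',W(x,-.11,z))-130)*3.6 for z in(.129,.138)])
E
```

```text
[-0.07852373  0.7738944   0.05479004] [[-7.6 -3. ]
 [ 0.6 -1.1]
 [-0.2 -0.5]
 [ 0.6  0.8]
 [ 3.8  2.5]
 [ 2.8  1.2]]
scene [-0.0882 -0.1068  0.138 ] [-0.0902 -0.1064  0.1361]
scene [-0.0695 -0.0648  0.106 ] [-0.0647 -0.0663  0.111 ]
scene [-0.3011 -0.1046  0.1   ] [-0.2921 -0.106   0.1065]
side [-0.3006 -0.1069  0.1   ] [-0.3052 -0.1123  0.1111]
side [-0.3002 -0.1062  0.1   ] [-0.3055 -0.1124  0.1126]
side [-0.0692 -0.065   0.106 ] [-0.0716 -0.0671  0.1099]
lid [-0.07915941 -0.18122065  0.2088848 ] [-0.00138159 -0.18467526  0.27189941] [-0.11544137 -0.20117788  0.15527545]
-0.15 [array([219.11942205, 272.43830748]), array([217.89697415, 260.20229046])]
-0.13 [array([227.83971221, 294.62340527]), array([226.65804826, 282.31838721])]
-0.11 [array([236.89403323, 317.65830359]), array([235.75722304, 305.28797144])]
-0.09 [array([246.30195245, 341.59278329]), array([245.21445515, 329.16142092])]
-0.07 [array([256.08459598, 366.48059086]), array([255.05130337, 353.99315777])]
```

The port ring comes out at x = -0.0695, where it should be -0.070, so the fit is good. The stopper is at x ≈ -0.088, about 18 mm short of the beam. That makes it pocket 4, the first stop. The knob agrees: its face is about 128 mm out. So I push about 18 mm and watch for the click.

Run:
```python
import h; from h import *
print(r.observe()['time_s']); r.clamp(20)
ORI=[np.pi,0,h.yaw]
a=W(-.345,-.107,.30); 
r.movel([.221,.585,.33],v=.3)
for ori in ([np.pi,0,h.yaw],[np.pi,0,h.yaw+np.pi]):
    q=r.ik(a,ori); print(q)
best=min(([np.pi,0,h.yaw+k*np.pi] for k in(0,1)),key=lambda o:abs(np.array(r.ik(a,o))-r.observe()['joint_positions']).max())
np.save('ori.npy',best)
r.reach(a,best)
r.movel(W(-.345,-.107,.092),v=.15)
s=r.observe(); print(s['time_s'],P(s['tool_pos']),s['force'],s['width'])
g=r.movel(W(-.300,-.107,.092),v=.02,guard=1.5)
s=r.observe(); print(g,s['time_s'],P(s['tool_pos']),s['force'],s['width'])
im,_=snap('side'); save('contact',im,(200,150,330,290),3.5)
```

```text
0.1
[-0.53508817  0.1226266   0.61762131  1.80196022 -0.07495648  1.24035598
 -1.54597988]
[-0.27841608  0.10804404  0.31764128  1.7995246  -0.03562267  1.23958525
  1.54135519]
5.2917 [-0.34454398 -0.10701366  0.09252932] [0.09575573 0.50511206 0.53219452] 0.0011724653006257271
False 7.6917 [-0.30005997 -0.10699217  0.09201361] [ 0.20577919  0.47179104 -1.01534398] 0.0012547706941143874
```

View pics/contact.png

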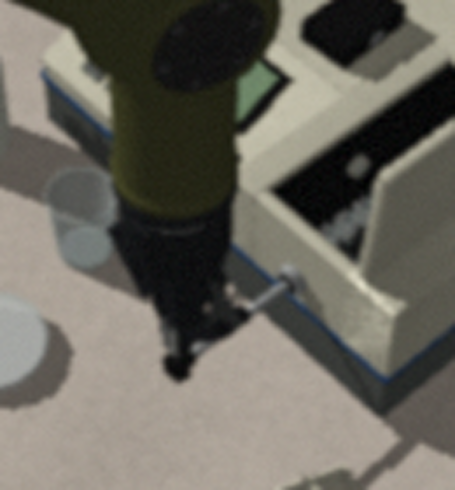

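Run:
```python
from h import *
c=lambda u,v:(200+u/3.5,150+v/3.5)
for u,v in[(178,362),(228,322),(240,315),(205,345),(290,275),(345,225)]: print(u,v,P(pt('side',*c(u,v),.1)).round(3),P(pt('side',*c(u,v))).round(3))
print((proj('side',r.observe()['tool_pos'])-[200,150])*3.5)
s=r.observe(); print(P(s['tool_pos']),s['force'])
im,_=snap('scene'); save('scene2',im,(130,90,290,290),3)
im,_=snap('wrist'); cv2.imwrite('pics/w.png',im[:,:,::-1])
```

```text
178 362 [-0.299 -0.106  0.1  ] [-0.302 -0.11   0.108]
228 322 [-0.248 -0.105  0.1  ] [-0.305 -0.165  0.223]
240 315 [-0.237 -0.106  0.1  ] [-0.296 -0.167  0.224]
205 345 [-0.274 -0.108  0.1  ] [-0.276 -0.11   0.105]
290 275 [-0.183 -0.105  0.1  ] [-0.189 -0.11   0.112]
345 225 [-0.117 -0.099  0.1  ] [-0.123 -0.104  0.11 ]
[178.09556959 369.59396647]
[-0.30005578 -0.10698367  0.09200224] [ 0.18138577 -0.36046845 -0.0779511 ]
```

View pics/scene2.png

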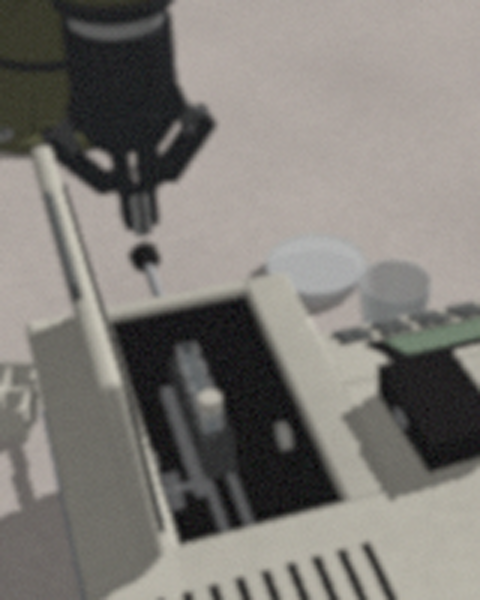

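Run:
```python
from h import *
c=lambda u,v:(130+u/3,90+v/3)
for u,v in[(145,230),(145,222),(135,215),(145,200),(145,256),(145,250),(208,398)]: print(u,v,pt('scene',*c(u,v)).round(3),P(pt('scene',*c(u,v))).round(3))
print((proj('scene',r.observe()['tool_pos'])-[130,90])*3)
s=r.observe(); print(s['tool_pos'],s['orientation'],s['joint_positions'])
print(P(pt('scene',*c(145,256),.1)))
```

```text
145 230 [ 0.478 -0.027  0.133] [-0.289 -0.105  0.133]
145 222 [ 0.478 -0.026  0.14 ] [-0.289 -0.104  0.14 ]
135 215 [ 0.476 -0.033  0.147] [-0.29  -0.111  0.147]
145 200 [ 0.476 -0.024  0.158] [-0.291 -0.102  0.158]
145 256 [ 0.475 -0.029  0.107] [-0.292 -0.107  0.107]
145 250 [ 0.468 -0.027  0.107] [-0.299 -0.105  0.107]
208 398 [ 0.679 -0.047  0.137] [-0.087 -0.108  0.137]
[144.12405425 265.34431496]
[ 0.46638647 -0.02832445  0.09200474] [-3.14153161e+00  2.53396500e-05 -7.85574152e-02] [-0.35550009  0.43554655  0.51588847  2.05320122 -0.317778    0.72922882
 -1.28940202]
[-0.30109219 -0.10527366  0.1       ]
```

View pics/w.png

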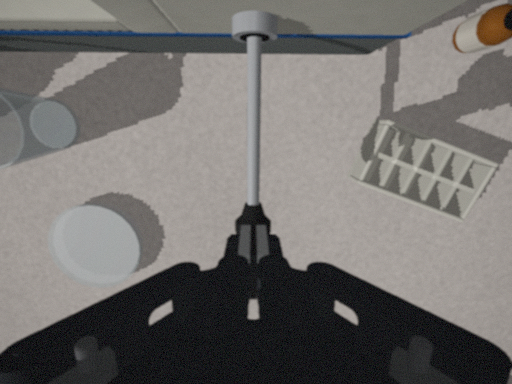

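Run:
```python
from h import *
f=np.load('pics/scene.npz')
for u in (176,178,180):
  for v in range(160,182): print(u,v,P(pt('scene',u,v)).round(3),f['im'][v,u])
```

```text
176 160 [-0.289 -0.108  0.151] [75 75 74]
176 161 [-0.29  -0.108  0.149] [75 74 75]
176 162 [-0.289 -0.109  0.147] [77 76 76]
176 163 [-0.289 -0.109  0.143] [78 80 76]
176 164 [-0.29  -0.109  0.14 ] [75 77 73]
176 165 [-0.29  -0.109  0.138] [78 78 78]
176 166 [-0.291 -0.11   0.135] [76 79 79]
176 167 [-0.29  -0.11   0.132] [91 92 90]
176 168 [-0.289 -0.11   0.13 ] [124 121 118]
176 169 [-0.473 -0.084 -0.001] [155 149 144]
176 170 [-0.467 -0.085 -0.   ] [148 142 139]
176 171 [-0.304 -0.109  0.111] [106 102  99]
176 172 [-0.303 -0.11   0.11 ] [61 58 56]
176 173 [-0.299 -0.11   0.11 ] [32 31 33]
176 174 [-0.297 -0.111  0.108] [29 24 23]
176 175 [-0.298 -0.111  0.104] [24 27 24]
176 176 [-0.294 -0.112  0.104] [21 20 23]
176 177 [-0.296 -0.112  0.1  ] [25 24 22]
176 178 [-0.295 -0.112  0.098] [34 37 35]
176 179 [-0.295 -0.113  0.095] [72 69 67]
176 180 [-0.422 -0.095 -0.001] [121 116 112]
176 181 [-0.419 -0.096 -0.003] [157 149 146]
178 160 [-0.289 -0.104  0.151] [74 76 75]
178 161 [-0.288 -0.104  0.149] [70 71 72]
178 162 [-0.289 -0.104  0.145] [71 71 72]
178 163 [-0.29  -0.104  0.142] [
[... 1037 characters left out ...]
80 166 [-0.29  -0.101  0.133] [125 120 119]
180 167 [-0.292 -0.101  0.129] [138 131 129]
180 168 [-0.475 -0.072 -0.002] [162 154 149]
180 169 [-0.467 -0.074  0.001] [169 161 156]
180 170 [-0.463 -0.075 -0.   ] [151 143 140]
180 171 [-0.304 -0.1    0.109] [110 106 101]
180 172 [-0.299 -0.101  0.11 ] [70 66 65]
180 173 [-0.297 -0.101  0.108] [45 45 42]
180 174 [-0.296 -0.102  0.107] [37 38 40]
180 175 [-0.293 -0.103  0.106] [33 32 33]
180 176 [-0.291 -0.103  0.105] [39 38 39]
180 177 [-0.286 -0.104  0.106] [75 75 76]
180 178 [-0.285 -0.105  0.103] [121 119 121]
180 179 [-0.283 -0.105  0.102] [142 143 144]
180 180 [-0.277 -0.106  0.104] [147 147 149]
180 181 [-0.273 -0.107  0.103] [137 137 137]
```

The knob hasn't moved. The depth data puts the real fingertips at z ≈ 0.129 while the TCP reads 0.092, so the fingers passed above it. The tips end about 37 mm short of the reported TCP, and I'll correct for that. x and y agree.

```bash
echo 'DZ=.037' >> h.py
python3 - <<'E'
import h; from h import *
Y=-.107
r.movel(W(-.345,Y,.092),v=.15); r.movel(W(-.345,Y,.092-DZ),v=.1)
n=W(1,0,0)-W(0,0,0); f0=np.array(r.observe()['force'])
F=lambda s:-(np.array(s['force'])-f0)@n
x=-.326
r.movel(W(x,Y,.092-DZ),v=.05)
hit=None; peak=0
for k in range(45):
    x+=.001; r.movel(W(x,Y,.092-DZ),v=.02)
    s=r.observe(); f=F(s); X=P(s['tool_pos'])[0]; print('%.2f %.4f %.4f %.2f'%(s['time_s'],x,X,f))
    if hit is None and f>1.2: hit=x
    if f>5: break
    if hit is not None and x-hit>.024: break
print('hit',hit)
im,_=snap('scene'); save('scene3',im,(150,140,290,280),3.5)
E
```

```text
9.59 -0.3250 -0.3251 -0.92
9.84 -0.3240 -0.3240 -2.05
10.09 -0.3230 -0.3234 1.56
10.34 -0.3220 -0.3224 2.18
10.59 -0.3210 -0.3210 1.95
10.84 -0.3200 -0.3198 1.68
11.09 -0.3190 -0.3187 2.51
11.34 -0.3180 -0.3177 0.76
11.59 -0.3170 -0.3168 1.17
11.84 -0.3160 -0.3158 1.33
12.09 -0.3150 -0.3147 1.38
12.34 -0.3140 -0.3138 1.94
12.59 -0.3130 -0.3128 1.34
12.84 -0.3120 -0.3118 2.55
13.09 -0.3110 -0.3107 2.47
13.34 -0.3100 -0.3092 0.40
13.59 -0.3090 -0.3082 0.70
13.84 -0.3080 -0.3077 -0.74
14.09 -0.3070 -0.3069 -0.50
14.34 -0.3060 -0.3060 -1.19
14.59 -0.3050 -0.3057 1.44
14.84 -0.3040 -0.3054 5.30
hit -0.323
```

Contact came at about -0.3235, the push dipped to nothing at about -0.308, and firm resistance followed at -0.305. That is about 18 mm of travel, as predicted. I'll back off and check.

Run:
```python
import h; from h import *
r.movel(W(-.335,-.107,.055),v=.1)
r.movel(W(-.335,-.107,.25),v=.25)
im,_=snap('scene'); save('scene3',im,(150,140,270,270),4)
f=np.load('pics/scene.npz')
for v in range(212,240,2): print(v,im[v,198:212].mean(1).round().astype(int))
for x in (-.09,-.07): print(x,proj('scene',W(x,-.107,.138)),(proj('scene',W(x,-.107,.138))-[150,140])*4)
```

```text
212 [77 47 26 22 28 24 29 26 26 23 21 28 24 24]
214 [87 67 38 27 24 23 17 26 24 24 22 21 27 21]
216 [103  97  77  48  19  17  23  21  17  21  21  24  21  23]
218 [102 102  90  62  34  14  28  27  25  23  22  22  22  23]
220 [98 98 91 72 45 29 19 27 18 27 20 20 25 18]
222 [93 99 99 89 75 52 27 24 29 16 17 31 24 25]
224 [ 99  98 100 105 101  83  52  27  18  20  27  24  19  24]
226 [109 118 136 149 154 146 125  88  56  30  20  20  27  30]
228 [134 158 165 171 170 174 163 143  98  52  21  25  24  23]
230 [117 137 152 161 160 156 145 123  88  47  29  22  17  25]
232 [ 98 103 109 114 111 112 112 104  85  52  26  24  26  13]
234 [ 83 101 111 110 107 102 106 103  89  56  34  30  21  21]
236 [ 73  92 102 101  97  97  94  96  84  59  39  30  18  25]
238 [62 81 93 95 93 94 92 91 82 60 43 37 27 20]
-0.09 [199.65187906 221.07573267] [198.60751625 324.30293069]
-0.07 [202.41181056 227.95785097] [209.64724225 351.83140386]
```

View pics/scene3.png

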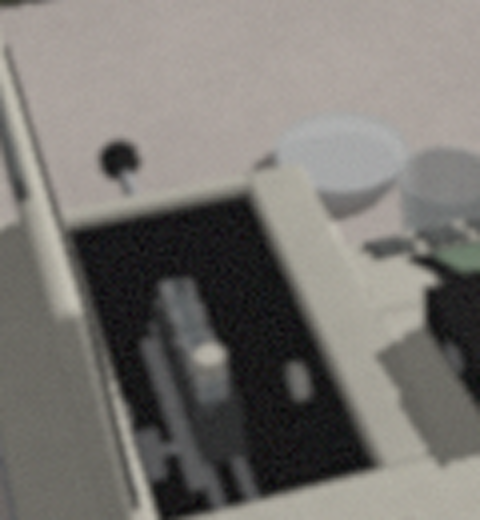

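The stopper is at (209,353), and the prediction for x = -0.070 was (210,352), so the reference cell is in the beam. Now the lid, with the gripper turned 90° so its slim side faces the lid.

Run:
```python
import h; from h import *
q0=np.array(r.observe()['joint_positions'])
X=-.065; a=W(X,-.27,.29)
c=[]
for k in (1,-1):
    o=[np.pi,0,h.yaw+k*np.pi/2]; q=r.ik(a,o)
    if q is not None: c.append((abs(np.array(q)-q0).max(),o))
print(c); o=min(c)[1]
r.movel(W(-.335,-.27,.29),v=.25)
r.reach(a,o)
T=lambda y,z:W(X,y,z-DZ)
r.movel(T(-.27,.262),v=.15)
s=r.observe(); f0=np.array(s['force']); print(s['time_s'],P(s['tool_pos']))
g=r.movel(T(-.185,.262),v=.06,guard=3)
s=r.observe(); print(g,s['time_s'],P(s['tool_pos']),np.array(s['force'])-f0)
```

```text
[(np.float64(1.798899233303339), [3.141592653589793, 0, np.float64(1.4922725987830512)]), (np.float64(1.0478251580476894), [3.141592653589793, 0, np.float64(-1.649320054806742)])]
19.0417 [-0.06496119 -0.27019028  0.22622961]
False 20.6083 [-0.06509795 -0.18536124  0.22493503] [ 0.78267444 -0.08384685  0.79071292]
```

```bash
cat > arc.py <<'E'
import h; from h import *
X=-.065; T=lambda y,z:W(X,y,z-DZ)
s=r.observe(); f0=np.array(s['force']); rho=.105; e=.011
for th in np.arange(1.45,-.001,-.145):
    y=-.166+rho*np.cos(th)-.012*np.sin(th)-e*np.sin(th); z=.158+rho*np.sin(th)+.012*np.cos(th)
    g=r.movel(T(y,max(z,.174)),v=.08,guard=25)
    s=r.observe(); print('%.2f'%th,g,'%.2f'%s['time_s'],P(s['tool_pos']).round(4),(np.array(s['force'])-f0).round(1))
    if g: break
im,_=snap('scene'); save('lid',im,s=1.3)
E
python3 arc.py
```

```text
1.45 False 20.87 [-0.065  -0.1753  0.2265] [-0.4 -0.4 -0.2]
1.30 False 21.21 [-0.0649 -0.159   0.2252] [-0.7  0.2  0.5]
1.16 False 21.56 [-0.065  -0.1438  0.2217] [-0.6  0.4 -0.5]
1.01 False 21.91 [-0.065  -0.1288  0.216 ] [-0.2  0.2  0.2]
0.87 False 22.26 [-0.0651 -0.1146  0.2084] [-0.7 -0.6 -0.9]
0.72 False 22.61 [-0.0651 -0.1015  0.1989] [-0.3 -0.2  0.1]
0.58 False 22.96 [-0.0652 -0.0897  0.1878] [-0.7 -0.7  0.2]
0.43 False 23.31 [-0.0653 -0.0795  0.1753] [ 0.  -0.2 -0.6]
0.29 False 23.66 [-0.0653 -0.0711  0.1617] [ 0.2 -0.7 -0.5]
0.14 False 24.01 [-0.0654 -0.0648  0.1472] [-0.5 -0.3  0.2]
-0.00 False 24.31 [-0.0654 -0.0604  0.1362] [-1.3  0.1 -1. ]
```

View pics/lid.png

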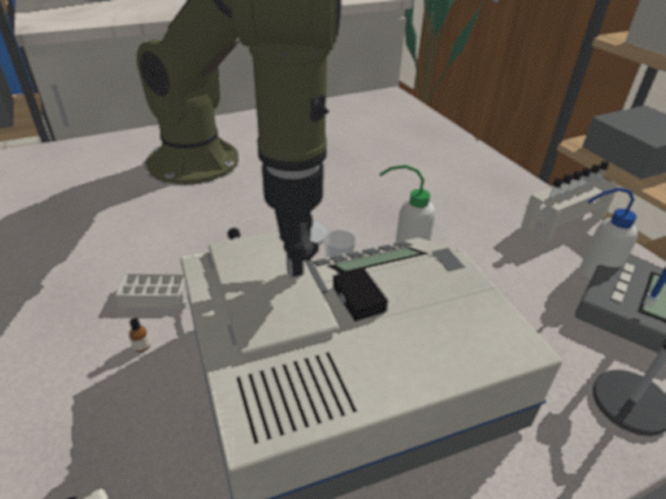

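The lid is down with the fingertips near its free edge at about (298,268). Next I press it to its stop, retreat and check.

Run:
```python
from h import *
X=-.065; T=lambda y,z:W(X,y,z-DZ)
g=r.movel(T(-.0604,.155),v=.02,guard=12); r.wait(.2)
s=r.observe(); print(g,s['time_s'],P(s['tool_pos']),s['force'])
r.movel(T(-.0604,.33),v=.15); r.movel(T(-.30,.33),v=.25)
im,_=snap('scene'); save('end',im,(120,140,300,290),3.5)
for x in(-.15,-.065,.02):
  for y in(-.15,-.10,-.05):
    u,v=proj('scene',W(x,y,.170)); print(x,y,np.median([pt('scene',u+i,v+j)[2] for i in(-1,0,1) for j in(-1,0,1)]).round(4),end=' ')
u,v=proj('scene',W(.1,-.1,.155)); print('deck',pt('scene',u,v))
print(r.observe()['time_s'])
```

```text
True 24.9583 [-0.06472298 -0.06111145  0.13453351] [0.40535107 1.02019344 5.99546209]
-0.15 -0.15 0.1677 -0.15 -0.1 0.1681 -0.15 -0.05 0.1677 -0.065 -0.15 0.1684 -0.065 -0.1 0.1696 -0.065 -0.05 0.1696 0.02 -0.15 0.1692 0.02 -0.1 0.1691 0.02 -0.05 0.1693 deck [ 0.86647739 -0.05305993  0.15605887]
27.3333
```

View pics/end.png

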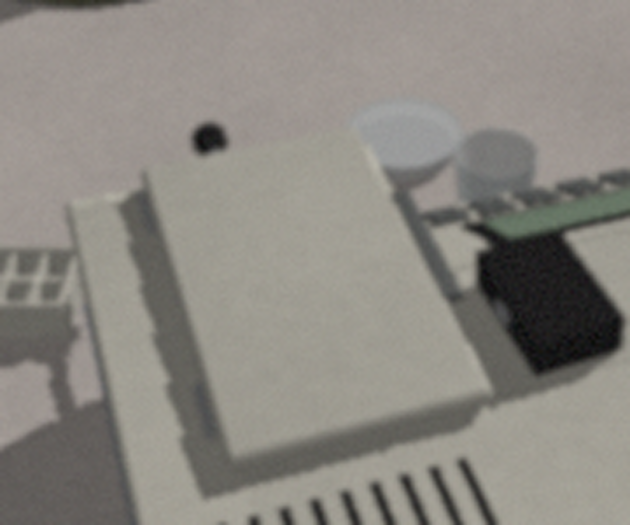

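The lid's outer face is level at about 0.169 m across its width, where 0.170 means shut, and it met a hard stop when pressed. The knob is at the same pixel as after the click. Handing in.

```bash
python3 -c "
from rig import r
r.wait(.3); print(r.close_job())"
```

```text
the job is handed in; nothing more can be done
None
```

I pushed the changer in about 18 mm until the stoppered cell (pocket 4) clicked into the beam, then pushed the lid down to its stop; the job was handed in at about 28 s, with no verdict returned.

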